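Steady the rocking crossing toy

TASK

Take the green flatcar off the crossing toy and stand it on the middle of the empty siding track, lengthwise along its rails. Then turn the toy's blue and yellow screw feet, each whichever way it needs, until the toy stands level with all four feet on the table and no longer rocks; after that prove it by pushing the red press all the way down and letting it come up again. Leave the crossing toy about where it stands and do not disturb the locomotive, the rock or the bridge pier.

Things in the scene. Friction and masses are not known exactly. Their poses are not given: they have to be found in the camera images.
- crossing: Crossing toy, loose, about 0.9 kg: beech deck 200 x 150 x 18 mm, top 40 mm above origin. Origin: middle of the deck in plan, level with the undersides of the fixed feet; x along the inlaid rails, z up. Feet 26 mm across, at (x,y) mm: fixed black B (-75,-52), D (75,52); screw feet under blue knob A (-75,52), yellow knob C (75,-52). Wrongly set screw feet make it lean (up to 0.09 rad) and rock about line B-D.
- gate_pivot (a point): Hinge of the 66 mm red-and-white gate bar, at (72,50,64) mm in the crossing's frame, beside a 16 mm square red post, 32 mm tall on the deck. The bar stands up steeply, its tip 126 mm above the crossing's origin at y = 26 mm, and swings down across the rails towards -y as the press goes down.
- flatcar: Green wooden flatcar 110 x 44 x 38 mm (x lengthwise, origin at the centre of its underside), about 0.11 kg; it does not roll. Its flat sides, 44 mm apart, stand from 14 to 30 mm above the origin and are the place to grip; low end boards above. It starts on the crossing's rails, near the middle of the deck, in the way of the knobs.
- siding: Empty siding: fixed brown wooden track piece 200 x 60 x 14 mm, x along its rails, origin at the centre of its underside; the flat top, on which the flatcar is to stand, is at 14 mm.
- knob_a (a joint): Turn of blue knob and screw foot A, rad, growing clockwise as seen from above, 0 to 6. Clockwise moves foot and knob down through the deck by 20 mm a turn (3.18 mm per rad). At 3.0 rad foot A is as long as the fixed feet and the knob's underside is 10 mm above the deck. It starts too short, stays where left, and takes about 0.06 N m to turn.
- knob_c (a joint): The same for the yellow knob and foot C (also level at 3.0 rad, clockwise lengthens); it may start too short, right or too long.
- grip_a (a point): Centre of the blue knob A: an upright round knob, 44 mm diameter, 26 mm tall (13 mm above and below this point), with a white pointer line on top. May be gripped at any yaw.
- grip_c (a point): Centre of the yellow knob C, the same shape as A.
- tip_a (a point): Centre of the underside of screw foot A; at height 0 when it touches the table.
- tip_b (a point): Centre of the underside of fixed foot B; at height 0 when it touches the table.
- tip_c (a point): Centre of the underside of screw foot C; at height 0 when it touches the table.
- tip_d (a point): Centre of the underside of fixed foot D; at height 0 when it touches the table.
- press (a joint): Travel of the red press, m: 0 up, 0.012 fully down; sprung, 2.5 N at the start to about 7 N fully down; springs back by itself.
- press_top (a point): Centre of the top of the red press head (38 mm across, 14 mm thick), to be pushed down.
- locomotive: Natural beech locomotive, bystander beside the siding: 140 x 52 x 90 mm, origin at the centre of its underside, x lengthwise. Loose, 0.28 kg.
- rock: Grey wooden rock cutting piece, bystander on the blue knob's side of the crossing: 120 x 70 mm (x, y) at the foot, narrowing to about 50 x 40 mm at its top at 109 mm; origin at the centre of its underside. Loose, 0.35 kg.
- pier: Brown bridge pier, bystander beyond the yellow knob's end of the crossing: 56 x 72 mm (x, y) at the foot, 46 x 66 mm cap, 118 mm tall; origin at the centre of its underside. Loose, 0.28 kg.
Mind the look-alikes: they are no part of the job. There is more than one size of the flatcar; the job needs the smallest.

How it is judged:
On the way, in this order (a step that is already met when the one before it is completed fails the run):
1. the flatcar stands on the siding, released (x of flatcar in the frame of siding between -0.04 and 0.04 m and y of flatcar in the frame of siding between -0.012 and 0.012 m and z of flatcar in the frame of siding between 0.011 and 0.018 m and angle between flatcar's own z axis and vertical below 0.08 rad and angle between the x axis of flatcar and the x axis of siding, either way round below 0.14 rad and linear speed of flatcar below 0.02 m/s and contact force between the fingers and flatcar below 0.05 N), for 0.2 s.
2. the crossing stands level with all four feet on the table, nobody holding it (height (world z) of each of tip_a, tip_b, tip_c, tip_d below 0.0015 m and angle between crossing's own z axis and vertical below 0.015 rad and contact force between the fingers and crossing below 0.05 N), for 0.3 s.
3. the press is fully down while the crossing stays level on its feet (value of joint press above 0.0105 m and height (world z) of each of tip_a, tip_b, tip_c, tip_d below 0.002 m and angle between crossing's own z axis and vertical below 0.02 rad), for 0.1 s.
At the end, for the whole second after the job is handed in: Flatcar upright and released on the siding: within 40 mm of its middle lengthwise, 12 mm sideways, 0.14 rad of the rails. All four crossing feet within 1.5 mm of the table, deck within 0.015 rad of level, press up again (2 mm), crossing still and within 40 mm of its start (x of flatcar in the frame of siding between -0.04 and 0.04 m and y of flatcar in the frame of siding between -0.012 and 0.012 m and z of flatcar in the frame of siding between 0.011 and 0.018 m and angle between flatcar's own z axis and vertical below 0.08 rad and angle between the x axis of flatcar and the x axis of siding, either way round below 0.14 rad and linear speed of flatcar below 0.02 m/s and height (world z) of each of tip_a, tip_b, tip_c, tip_d below 0.0015 m and angle between crossing's own z axis and vertical below 0.015 rad and value of joint press below 0.002 m and distance of crossing from where it was at the start of the episode below 0.04 m and angular speed of crossing below 0.05 rad/s); the robot touches nothing.
It fails at once if the locomotive is disturbed (moved over 20 mm or tipped) (distance of locomotive from where it was at the start of the episode above 0.02 m or angle between locomotive's own z axis and vertical above 0.3 rad).
It fails at once if the rock is disturbed (moved over 20 mm or tipped) (distance of rock from where it was at the start of the episode above 0.02 m or angle between rock's own z axis and vertical above 0.3 rad).
It fails at once if the pier is disturbed (moved over 20 mm or tipped) (distance of pier from where it was at the start of the episode above 0.02 m or angle between pier's own z axis and vertical above 0.3 rad).
It also fails if it takes over 72 s, if anything falls off the work surface, if the arm or the gripper's body presses on something with over 40 N, if the wrist force passes 120 N, or if a joint passes its speed limit or range.

ROBOT

A 6-joint arm with a two-finger parallel gripper is mounted at the origin on the work surface. World frame = base frame: x ahead of the robot, y to its left, z up, the work surface at z = 0. Lengths are in m, angles in rad, forces in N, time in s.
With the tool pointing down it reaches from about 0.15 to 0.775 m from the base axis. Payload 6.1 kg.
Tool frame: the origin (TCP) lies midway between the tips of the shut fingers; the grasp point (between the pads) lies 19 mm behind it; z points along the fingers, y is the line along which they close (so a half turn about z gives the same grasp; the last joint's range is limited). The gripper opens to 85 mm and grips with 20 to 120 N. Pads are 22 mm wide; open, the fingers measure 114 mm over their backs; the gripper's body (76 mm by 85 mm) begins 54 mm behind the grasp point. The pads swing forward as they close: fully open they stand 13 mm farther back than shut.
Start: joints at [1.137, 0.126, -0.04, 1.405, 0, 1.571], TCP at [0.221, 0.476, 0.231] pointing down, gripper open.
Joint ranges: [-2.72, 2.72], [-0.95, 1.95], [-1.27, 1.35], [-1.78, 2.02], [-1.46, 1.47], [-3.14, 3.14]. Speed limits (rad/s): [2.39, 2.39, 3.01, 3.14, 3.14, 3.14].

INTERFACE

Orientations are given as a rotation vector (axis times angle).
In Python, from rig import * gives the robot as it stands.
- The arm moves only by the tool move_arm, never from a script. Its argument "deltas" is text: rows parted by semicolons, each of 7 numbers parted by spaces: the turn, a rotation vector about the tool's x, y, z scaled (see below), then the shift along the tool's x, y, z scaled (see below), then the opening, from 0 (shut) to 1 (fully open). In form: wx wy wz x y z hand; .... A call has 1 to 12 rows; each row is the pose to reach, as a shift and turn from the pose commanded when the call began, along the tool's axes at that moment; what a row does not reach only later rows make up. The controller multiplies each number of a shift by 150 mm and each number of a turn by 90 degrees. A row lasts 1/8 s, in which the tool goes at most 62.5 mm and 10.7 degrees, less where a joint would pass 70% of its speed; a pose out of reach is approached as far as the arm can. A call with a number of a shift or a turn outside -1 to 1 is refused whole. A call with a gripper value outside its range is refused whole. The fingers move at their own pace and stop on an object; "force" is the grip in N (left out, the last holds). Time passes only in rows, so rows that repeat a pose let the fingers close. It gives the time, the measured TCP pose, the force, the opening and the grip force at its end, in the units of the state.
- get_state(): the state, without advancing time (a new reading comes with each control period).
- grab_frame(name): name is "scene" or "top"; returns a dict with "image" (480x640x3 uint8, blue, green, red), "depth" (480x640 float32, m along the optical axis (not along the pixel's ray), 0 where there is no reading), "mtx" (3x3 intrinsics, pixels), "camera_from_world" (4x4, takes a point from world to camera coordinates). Camera axes: x right, y up, looking along -z (the intrinsics and any distortion apply to the point x, -y, -z); pixel columns grow to the right and rows downward; lengths in m; the calibration is good to about 2 mm. A picture is of the moment at which its call begins.
- hand_in(): hands the job in; it is judged then, once.
The state is a dict: "t": time; "joint_pos": joint angles; "qvel": joint speeds; "joint_torque": joint torques, N m; "ee_pos": TCP position; "tool_rot": TCP orientation; "ft_force": force on the tool from outside, world axes, zero at the start; "ft_torque": the same for the moment, N m; "opening": opening from 0.0 (shut) to 1.0 (fully open); "grip_force": force on a finger pad.
Only numpy, scipy, OpenCV 4.12 (cv2) and the standard library are available. Lean on these libraries where they do the work, as an engineer would, in place of code of your own. Each camera call takes 0.05 s, during which the arm holds its last target. There are 200 camera calls.

## Working session

There is one attempt and no reset: what is moved stays moved. The work goes in short steps, Python scripts to look and compute and a tool call to move; the robot and the scene stay as the last step left them, time stands still between calls to the robot, and variables do not carry over. Pictures are saved under pics/ and viewed, at most 10 in all, crops included, and the job is handed in when it is done.

Besides the shell and the picture viewer there is one more tool, called after "Call:" as name(argument=value, ...) on one line, values as JSON. move_arm: Moves the arm, as the interface text tells. Its arguments: {"type":"object","properties":{"deltas":{"type":"string"},"force":{"type":"number"}},"required":["deltas"]}

```bash
mkdir -p pics; ls
python3 - <<'E'
from rig import *
import cv2,numpy as np
s=get_state(); print(s['ee_pos'],s['tool_rot'],s['t'])
for n in('top','scene'):
    f=grab_frame(n); cv2.imwrite(f'pics/{n}0.png',f['image']); np.savez(f'{n}0.npz',**f)
    print(n,f['mtx'].tolist(),np.round(f['camera_from_world'],3).tolist(),(f['depth']>0).mean())
E
```

```text
pics
[0.22050136 0.47598905 0.23053291] [-6.76039184e-01 -3.06764040e+00  2.44845666e-03] 0.0
top [[449.29227442075523, 0.0, 322.9896354834803], [0.0, 449.29227442075523, 232.4830231147985], [0.0, 0.0, 1.0]] [[0.078, -0.997, 0.006, 0.016], [0.972, 0.077, 0.222, -0.594], [-0.222, -0.012, 0.975, -0.803], [0.0, 0.0, 0.0, 1.0]] 0.9958170572916667
scene [[565.5697174318226, 0.0, 303.67141196249963], [0.0, 565.5697174318226, 245.7207958063199], [0.0, 0.0, 1.0]] [[-0.453, 0.891, -0.007, 0.217], [-0.641, -0.32, 0.698, 0.326], [0.62, 0.32, 0.716, -1.53], [0.0, 0.0, 0.0, 1.0]] 0.995908203125
```

View pics/top0.png

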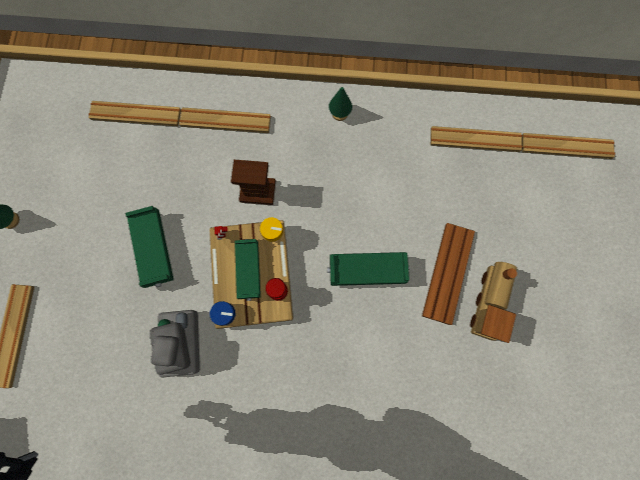

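View pics/scene0.png

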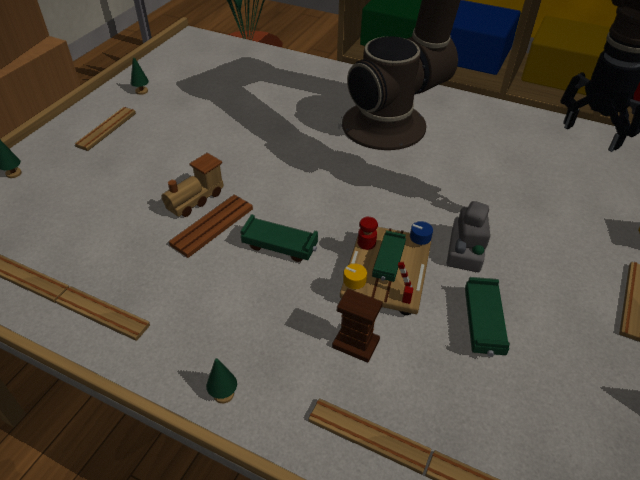

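The top view shows the crossing at about (250,272): blue knob (222,313), yellow knob (271,228), press (276,289), gate post (221,232). The target flatcar is on its deck at (247,268), and the brown siding is at (449,273) with the locomotive to its right. The rock (175,343) and pier (254,182) are close to the knobs, and the two larger green cars are look-alikes.

```bash
cat > h.py <<'E'
from rig import *
import cv2,numpy as np
from scipy.spatial.transform import Rotation as R
def cloud(f):
    K=f['mtx'];d=f['depth'];v,u=np.mgrid[:480,:640]
    p=np.stack([(u-K[0,2])/K[0,0]*d,-(v-K[1,2])/K[1,1]*d,-d],-1)
    T=np.linalg.inv(f['camera_from_world']);return p@T[:3,:3].T+T[:3,3]
def hsv(f): return cv2.cvtColor(f['image'],cv2.COLOR_BGR2HSV)
def inbox(m,b):
    o=np.zeros_like(m);x0,y0,x1,y1=b;o[y0:y1,x0:x1]=m[y0:y1,x0:x1];return o
def rect(P):  # min area rect of world xy points: centre, size, long-axis yaw (deg)
    (c,s,a)=cv2.minAreaRect((P[:,:2]*1000).astype(np.float32))
    if s[0]<s[1]: a+=90;s=s[::-1]
    return np.round(c,1),np.round(s,1),round((a+90)%180-90,2)
def plane(P):
    c=np.median(P,0);
    for _ in range(4):
        A=np.c_[P[:,:2]-c[:2],np.ones(len(P))];s=np.linalg.lstsq(A,P[:,2],rcond=None)[0]
        r=P[:,2]-A@s;P=P[abs(r)<max(2*r.std(),.001)]
    return s[:2],c[:2],s[2],r.std()
E
python3 - <<'E'
from h import *
f=dict(np.load('top0.npz'));W=cloud(f);H=hsv(f);h,s,v=cv2.split(H);z=W[...,2]
def rep(n,m):
    P=W[m];print(n,len(P),'med',np.round(np.median(P,0)*1000,1),'zpct',np.round(np.percentile(P[:,2],[2,50,98])*1000,1),rect(P))
tb=inbox(np.ones((480,640),bool),(330,300,420,380));print('table',np.round(np.median(W[tb],0)*1000,1))
g=inbox((h>60)&(h<95)&(s>100),(225,225,265,310));rep('flat',g&(z>.06));
P=W[g&(z>.06)];print('flat floor plane',plane(P))
for n,b,m in(('siding',(410,215,480,330),(z>.008)&(z<.02)),('blue',(200,290,245,335),(h>100)&(h<125)&(s>120)),('yel',(250,210,290,245),(h>18)&(h<32)&(s>180)&(v>120)),('press',(260,270,295,305),((h<6)|(h>174))&(s>180)),('post',(205,220,235,245),((h<6)|(h>174))&(s>180))):
    mm=inbox(m,b);rep(n,mm)
    zz=np.percentile(z[mm],90)
    if n!='siding':rep(' top',mm&(z>zz-.004))
d=inbox((z>.028)&(z<.052)&(h>8)&(h<25),(200,210,300,335));rep('deck',d);print('deck plane',plane(W[d]))
for n,b in(('loco',(470,255,525,345)),('rock',(145,305,202,380)),('pier',(228,155,280,207))):
    rep(n,inbox(z>.01,b));rep(n+' top',inbox(z>.08,b))
w=inbox((s<60)&(v>170)&(z>.05),(205,300,240,325));rep('ptrA',w)
w=inbox((s<60)&(v>170)&(z>.05),(262,215,285,240));rep('ptrC',w)
E
```

```text
table [397.7 -54.3  -0.4]
flat 1319 med [507.8 200.8  69.6] zpct [65.1 69.6 78.9] (array([461.2, 161.4]), array([235.5,  87.4]), 39.38)
flat floor plane (array([-0.00333792,  0.0012278 ]), array([0.50780507, 0.200843  ]), np.float64(0.06940101748762521), np.float64(0.0014795553730892904))
siding 2995 med [ 535.6 -195.1   13.7] zpct [10.2 13.7 17.2] (array([ 536.9, -214.3]), array([199.8,  99.4]), -12.68)
blue 431 med [422.  236.7  78.8] zpct [61.5 78.8 82.2] (array([420.7, 155.2]), array([205.4,  40.9]), 88.68)
 top 353 med [422.3 238.6  79.1] zpct [77.1 79.1 82.4] (array([420.7, 155.2]), array([205.4,  40.9]), 88.68)
yel 365 med [589.1 164.6  78.9] zpct [72.1 78.9 82.4] (array([498.3, 122.3]), array([240.1,  44. ]), 24.25)
 top 320 med [588.4 165.4  79.1] zpct [77.2 79.1 82.4] (array([498.4, 122.1]), array([240.3,  41.7]), 24.69)
press 365 med [472.7 139.6  99.5] zpct [ 55.9  99.5 102.8] (array([474.3, 140.6]), array([36. , 34.2]), 5.81)
 top 265 med [474.4 142.2 100.2] zpct [ 98.  100.2 103.2] (array([475.1, 142.2]), array([33.5, 32.9]), -66.05)
post 76 med [573.3 260.4  73.7] zpct
[... 647 characters left out ...]
ay([379.2, 121.4]), -66.55)
rock 2892 med [361.9 312.1  75.5] zpct [ 17.   75.5 109.9] (array([383.8, 207.5]), array([309. , 119.9]), -79.45)
rock top 1192 med [352.8 322.3 103.8] zpct [ 80.2 103.8 110.8] (array([391. , 208.9]), array([301.5,  81.2]), -72.39)
pier 1532 med [673.5 207.  115.2] zpct [ 11.1 115.2 120. ] (array([547.8, 157.4]), array([355.5,  84.5]), 21.51)
pier top 916 med [681.9 210.  117. ] zpct [ 85.6 117.  120.4] (array([548.5, 155.4]), array([356.2,  76.5]), 22.12)
ptrA 25 med [422.6 225.8  80.4] zpct [78.6 80.4 82.1] (array([422.3, 227. ]), array([17.3,  4. ]), 86.47)
ptrC 19 med [589.3 153.2  79.7] zpct [77.2 79.7 81.4] (array([589. , 153.2]), array([15.8,  4.4]), 83.34)
```

```bash
cat >> h.py <<'E'
def deltas(*goals):
    "goal: (x,y,z mm, yaw deg of closing axis), tool down; prints units from the present pose"
    s=get_state();p=s['ee_pos'];Rt=R.from_rotvec(s['tool_rot'])
    print('pose',np.round(p*1000,1),'closing yaw',np.round(np.degrees(np.arctan2(*Rt.as_matrix()[[1,0],1])),2),'t',s['t'],'j',np.round(s['joint_pos'],2),'F',np.round(s['ft_force'],2),'open',s['opening'])
    for x,y,z,a in goals:
        c=[]
        for k in (0,180):
            a_=np.radians(a+k);Y=np.array([np.cos(a_),np.sin(a_),0]);Z=np.array([0,0,-1.])
            G=R.from_matrix(np.c_[np.cross(Y,Z),Y,Z]);c.append((Rt.inv()*G).as_rotvec())
        w=min(c,key=np.linalg.norm)
        print((x,y,z,a),np.round(w/(np.pi/2),3),np.round(Rt.inv().apply(np.array([x,y,z])/1000-p)/.15,3))
E
python3 - <<'E'
from h import *
f=dict(np.load('top0.npz'));W=cloud(f);H=hsv(f);h,s,v=cv2.split(H);z=W[...,2];ok=z<.2
def rep(n,m):
    P=W[m&ok]
    print(n,len(P),'med',np.round(np.median(P,0)*1000,1),rect(P))
g=inbox((h>60)&(h<95)&(s>100),(225,225,265,310));rep('flat',g&(z>.062))
# siding by brown color
m=inbox((z>.009)&(z<.019)&(s>90),(415,218,478,330)).astype(np.uint8);m=cv2.morphologyEx(m,cv2.MORPH_OPEN,np.ones((5,5)));rep('siding',m>0)
for n,b,m in(('blue',(200,290,245,335),(h>100)&(h<125)&(s>120)),('yel',(250,210,290,245),(h>18)&(h<32)&(s>180)&(v>120))):
    mm=inbox(m,b)&(z>.072);w=inbox((s<60)&(v>170)&(z>.07),b);rep(n,(mm|w));print(np.mean(W[(mm|w)&ok],0))
for n,b in(('loco',(470,255,525,345)),('rock',(145,305,202,380)),('pier',(228,155,280,207))):
    rep(n,inbox(z>.012,b));rep(n+' top',inbox(z>.1 if n!='loco' else z>.08,b))
deltas((512,203,190,100.85),(512,203,50,100.85))
E
```

```text
flat 1306 med [508.2 201.1  69.6] (array([508.9, 201.5]), array([109.6,  42.1]), 8.84)
siding 2854 med [ 537.3 -194.7   13.7] (array([ 541.2, -195.6]), array([199.7,  61. ]), -12.7)
blue 421 med [422.6 237.1  78.9] (array([422.6, 237.3]), array([41.4, 39.9]), -85.35)
[0.42248849 0.23710514 0.07897196]
yel 375 med [589.1 164.4  79. ] (array([589.6, 164. ]), array([41.7, 40.5]), 5.86)
[0.58888052 0.16411083 0.07901235]
loco 2585 med [ 478.  -268.8   67.1] (array([ 487.8, -277.1]), array([147.4,  52.6]), -13.68)
loco top 1002 med [ 445.7 -267.6   88.2] (array([ 481.1, -275.5]), array([133.6,  52.6]), -13.68)
rock 2865 med [361.9 312.3  75.5] (array([361.9, 324.9]), array([119.9,  70.2]), 10.55)
rock top 648 med [350.  323.2 107.5] (array([349.8, 324.8]), array([49.4, 39.5]), -2.28)
pier 1452 med [674.2 207.5 115.5] (array([684.5, 210.8]), array([71.9, 56.3]), 89.83)
pier top 881 med [682.7 210.2 117.1] (array([685.2, 211.2]), array([66.1, 47.6]), 89.44)
pose [220.5 476.  230.6] closing yaw 65.15 t 0.1 j [ 1.14  0.13 -0.04  1.41 -0.    1.57] F [ 0.13 -0.    0.78] open 0.9966391103499918
(512, 203, 190, 100.85) [-0.001 -0.    -0.397] [-2.528 -0.835  0.272]
(512, 203, 50, 100.85) [-0.001 -0.    -0.397] [-2.528 -0.833  1.205]
```

Call:
move_arm(deltas="0 0 -0.2 -0.6 -0.4 0 0.8; 0 0 -0.42 -1 -0.83 0 0.8; 0 0 -0.42 -1 -0.83 0 0.8; 0 0 -0.42 -1 -0.83 0 0.8; 0 0 -0.42 -1 -0.83 0 0.8")

```text
t: 0.72
ee_pos: [0.3047, 0.2991, 0.2313]
tool_rot: [0.348, -3.122, -0.0]
ft_force: [-0.2, 0.1, -0.0]
opening: 0.802
grip_force: 0.0
```

```bash
python3 -c "
from h import *
deltas((515,202.5,150,98.84))"
```

```text
pose [304.7 299.1 231.3] closing yaw 102.73 t 0.725 j [ 0.78 -0.06 -0.23  1.4   0.    0.55] F [-0.17  0.07 -0.04] open 0.8017388064248973
(515, 202.5, 150, 98.84) [ 0.    -0.     0.043] [-1.225 -0.937  0.542]
```

Call:
move_arm(deltas="0 0 0.043 -0.5 -0.4 0.1 0.8; 0 0 0.043 -1 -0.94 0.3 0.8; 0 0 0.043 -1 -0.94 0.3 0.8; 0 0 0.043 -1 -0.94 0.3 0.8; 0 0 0.043 -1 -0.94 0.3 0.8; 0 0 0.043 -1 -0.94 0.3 0.8")

```text
t: 1.48
ee_pos: [0.4814, 0.1976, 0.1865]
tool_rot: [0.25, -3.131, -0.001]
ft_force: [0.1, 0.1, -0.7]
opening: 0.801
grip_force: 0.0
```

```bash
python3 -c "
from h import *
deltas((515,202.5,150,98.84),(515,202.5,49,98.84))"
```

```text
pose [481.4 197.6 186.5] closing yaw 99.11 t 1.475 j [ 0.39  0.12 -0.14  1.31  0.    0.23] F [ 0.07  0.12 -0.67] open 0.801152186340422
(515, 202.5, 150, 98.84) [ 0.    -0.     0.003] [-0.227 -0.003  0.244]
(515, 202.5, 49, 98.84) [ 0.    -0.     0.003] [-0.227 -0.004  0.917]
```

Call:
move_arm(deltas="0 0 0 -0.225 0 0.25 0.8; 0 0 0 -0.225 0 0.25 0.8; 0 0 0 -0.225 0 0.6 0.8; 0 0 0 -0.225 0 0.85 0.8; 0 0 0 -0.225 0 0.96 0.8; 0 0 0 -0.225 0 0.96 0.8; 0 0 0 -0.225 0 0.96 0; 0 0 0 -0.225 0 0.96 0; 0 0 0 -0.225 0 0.96 0; 0 0 0 -0.225 0 0.96 0; 0 0 0 -0.225 0 0.96 0", force=25)

```text
t: 2.85
ee_pos: [0.5168, 0.2025, 0.0445]
tool_rot: [-0.248, 3.128, 0.003]
ft_force: [-1.7, -0.2, 7.0]
opening: 0.514
grip_force: 26.5
```

Call:
move_arm(deltas="0 0 0 0 0 -0.1 0; 0 0 0 0 0 -0.3 0; 0 0 0 0 0 -0.65 0; 0 0 0 0 0 -1 0; 0 0 0 0 0 -1 0; 0 0 0 0 0 -1 0")

```text
t: 3.6
ee_pos: [0.5155, 0.2017, 0.1926]
tool_rot: [-0.248, 3.131, 0.0]
ft_force: [-0.9, 0.2, -1.3]
opening: 0.514
grip_force: 25.8
```

Run:
```python
from h import *
f=grab_frame('scene');cv2.imwrite('pics/s1.png',f['image'][100:400,200:600])
deltas((541,-195,150,77.3),(541,-195,20,77.3))
```

```text
pose [515.  201.6 191.6] closing yaw 99.07 t 3.65 j [ 0.37  0.18 -0.06  1.33 -0.    0.21] F [-0.54  0.09 -1.63] open 0.5101907922994665
(541, -195, 150, 77.3) [-0.    -0.001  0.242] [ 0.245 -2.638  0.279]
(541, -195, 20, 77.3) [-0.    -0.001  0.242] [ 0.244 -2.638  1.145]
```

View pics/s1.png

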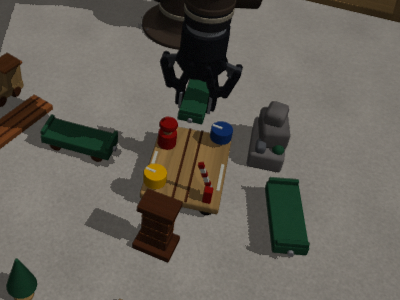

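Call:
move_arm(deltas="0 0 0.06 0.05 -0.3 0 0; 0 0 0.12 0.1 -0.7 0 0; 0 0 0.2 0.1 -1 0 0; 0 0 0.24 0.1 -1 0 0; 0 0 0.24 0.1 -1 0 0; 0 0 0.24 0.1 -1 0 0")

```text
t: 4.4
ee_pos: [0.5239, 0.0517, 0.1914]
tool_rot: [-0.34, -3.121, 0.001]
ft_force: [0.4, -0.1, -1.9]
opening: 0.511
grip_force: 26.1
```

```bash
python3 -c "
from h import *
deltas((547,-197,100,77.3))"
```

```text
pose [523.9  51.7 191.4] closing yaw 77.57 t 4.4 j [ 0.1   0.13 -0.12  1.32  0.    0.32] F [ 0.39 -0.1  -1.87] open 0.5105242200569952
(547, -197, 100, 77.3) [-0.    -0.001  0.003] [-0.508 -1.585  0.609]
```

Call:
move_arm(deltas="0 0 0.003 -0.1 -0.3 0 0; 0 0 0.003 -0.25 -0.7 0 0; 0 0 0.003 -0.32 -1 0 0; 0 0 0.003 -0.32 -1 0 0; 0 0 0.003 -0.32 -1 0 0; 0 0 0.003 -0.32 -1 0 0")

```text
t: 5.15
ee_pos: [0.5387, -0.1042, 0.1922]
tool_rot: [-0.347, -3.122, -0.0]
ft_force: [0.1, -0.0, -1.2]
opening: 0.51
grip_force: 26.3
```

```bash
python3 -c "
from h import *
deltas((547,-197,100,77.3),(547,-197,20,77.3))"
```

```text
pose [ 538.7 -104.2  192.2] closing yaw 77.33 t 5.15 j [-0.19  0.17 -0.07  1.33  0.    0.03] F [ 0.13 -0.01 -1.25] open 0.5101334322083864
(547, -197, 100, 77.3) [ 0. -0.  0.] [-0.19  -0.592  0.614]
(547, -197, 20, 77.3) [ 0. -0.  0.] [-0.19  -0.592  1.148]
```

Call:
move_arm(deltas="0 0 0 -0.1 -0.3 0 0; 0 0 0 -0.19 -0.592 0.1 0; 0 0 0 -0.19 -0.592 0.4 0; 0 0 0 -0.19 -0.592 0.7 0; 0 0 0 -0.19 -0.592 0.95 0; 0 0 0 -0.19 -0.592 0.95 0; 0 0 0 -0.19 -0.592 0.95 0")

```text
t: 6.02
ee_pos: [0.5478, -0.1979, 0.0514]
tool_rot: [0.348, 3.121, -0.001]
ft_force: [0.7, 0.1, -1.1]
opening: 0.511
grip_force: 26.3
```

Run:
```python
from h import *
deltas((547,-197,20,77.3))
f=grab_frame('top');np.savez('t2.npz',**f)
W=cloud(f);h,s,v=cv2.split(hsv(f));z=W[...,2]
d=inbox((z>.02)&(z<.06)&(h>8)&(h<25),(200,210,300,335));print('deck',rect(W[d]),plane(W[d]),len(W[d]))
for n,b,m in(('blue',(200,290,245,335),(h>100)&(h<125)&(s>120)),('yel',(250,210,290,245),(h>18)&(h<32)&(s>180)&(v>120)),('press',(260,270,295,305),((h<6)|(h>174))&(s>180)&(z>.09))):
    w=inbox((s<60)&(v>170)&(z>.07)&(z<.1),b);mm=(inbox(m,b)&(z>.068)&(z<.2))
    print(n,np.mean(W[mm|w],0)*1000,plane(W[mm|w]),rect(W[mm|w]),'ptr',np.mean(W[w],0)*1000 if w.any() else '')
```

```text
pose [ 547.8 -197.9   51.4] closing yaw 77.28 t 6.025 j [-0.35  0.29 -0.24  1.04  0.   -0.12] F [ 0.71  0.06 -1.06] open 0.5107681682383286
(547, -197, 20, 77.3) [-0.     0.001 -0.   ] [0.007 0.005 0.209]
deck (array([506. , 201.6]), array([200.1, 150.6]), 10.8) (array([ 1.58815367e-04, -4.96823084e-05]), array([0.50446981, 0.20218881]), np.float64(0.039403184670487944), np.float64(0.001240016337621529)) 6216
blue [422.44432561 236.65248276  78.83254831] (array([-0.01042973,  0.00322105]), array([0.42244423, 0.23669829]), np.float64(0.07913002015498975), np.float64(0.0012477091060211338)) (array([422.6, 237.3]), array([41.4, 39.8]), -85.88) ptr [422.34503769 227.43585076  79.5579572 ]
yel [588.73419235 164.05092498  78.9812852 ] (array([0.00680553, 0.01151644]), array([0.58858273, 0.16424137]), np.float64(0.07905100445425278), np.float64(0.001219393105785041)) (array([589.9, 163.9]), array([42.1, 40.5]), 6.96) ptr [589.01358692 153.27236948  79.909857  ]
press [473.99177107 140.94964082  99.70261156] (array([-0.01084049,  0.02915817]), array([0.47422372, 0.14110258]), np.float64(0.10007924508913749), np.float64(0.0012673868225777838)) (array([474.8, 141.4]), array([34.3, 34.3]), 49.08) ptr
```

Call:
move_arm(deltas="0 0 0 0 0 0.1 0; 0 0 0 0 0 0.18 0; 0 0 0 0 0 0.212 0; 0 0 0 0 0 0.212 0; 0 0 0 0 0 0.212 0; 0 0 0 0 0 0.212 0.7; 0 0 0 0 0 0.212 0.7; 0 0 0 0 0 0.212 0.7; 0 0 0 0 0 0.1 0.7; 0 0 0 0 0 -0.4 0.7; 0 0 0 0 0 -0.8 0.7; 0 0 0 0 0 -0.8 0.7")

```text
t: 7.58
ee_pos: [0.5492, -0.1992, 0.1765]
tool_rot: [0.349, 3.113, -0.004]
ft_force: [1.2, 0.1, -0.2]
opening: 0.696
grip_force: 0.0
```

Run:
```python
from h import *
f=grab_frame('scene');K=f['mtx'];T=f['camera_from_world']
W=cloud(f);h,s,v=cv2.split(hsv(f));z=W[...,2]
m=(h>60)&(h<95)&(s>100)&(z>.03)&(z<.08)&(abs(W[...,0]-.54)<.1)&(abs(W[...,1]+.196)<.08)
print(m.sum(),rect(W[m]),np.percentile(W[m][:,2],[2,50,98]))
cv2.imwrite('pics/s2.png',f['image'][100:400,100:500])
deltas((422.6,238,150,0))
```

```text
875 (array([ 540.7, -195.5]), array([110.1,  45.9]), -11.28) [0.03213195 0.04402899 0.05330498]
pose [ 548.7 -199.1  175.1] closing yaw 77.2 t 7.625 j [-0.35  0.24 -0.03  1.3  -0.   -0.12] F [1.56 0.26 0.91] open 0.7038398574727204
(422.6, 238, 150, 0) [0.003 0.005 0.858] [1.466 2.655 0.153]
```

View pics/s2.png

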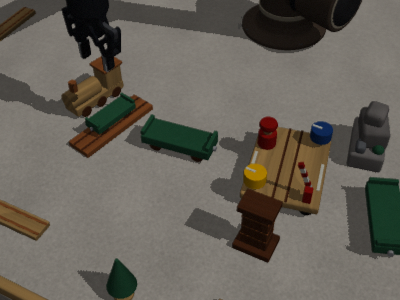

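Picture: the flatcar stands on the siding, centred and aligned. Both knobs sit about 3.6 mm high, so each needs roughly 1.1 rad clockwise. I'll do the yellow knob first.

Call:
move_arm(deltas="0 0 0 0 0.3 0 0.75; 0 0 0 -0.1 0.7 0 0.75; 0 0 0 -0.2 1 0 0.75; 0 0 0 -0.2 1 0 0.75; 0 0 0 -0.2 1 0 0.75; 0 0 0 -0.2 1 0 0.75")

```text
t: 8.38
ee_pos: [0.6086, -0.0598, 0.1695]
tool_rot: [-0.352, -3.121, 0.0]
ft_force: [0.0, -0.8, 0.1]
opening: 0.745
grip_force: 0.0
```

```bash
python3 -c "
from h import *
deltas((589.4,164.4,160,77.2))"
```

```text
pose [608.6 -59.8 169.5] closing yaw 77.12 t 8.375 j [-0.1   0.3   0.04  1.31 -0.    0.13] F [ 0.03 -0.8   0.07] open 0.7453080160821596
(589.4, 164.4, 160, 77.2) [-0.    -0.001 -0.001] [0.458 1.429 0.063]
```

Call:
move_arm(deltas="0 0 0 0.1 0.3 0 0.75; 0 0 0 0.25 0.7 0 0.75; 0 0 0 0.33 1 0 0.75; 0 0 0 0.33 1 0 0.75; 0 0 0 0.33 1 0 0.75; 0 0 0 0.33 1 0 0.75")

```text
t: 9.12
ee_pos: [0.5944, 0.0968, 0.1699]
tool_rot: [0.354, 3.122, -0.0]
ft_force: [0.7, -0.7, 0.1]
opening: 0.752
grip_force: 0.0
```

```bash
python3 -c "
from h import *
deltas((589.4,164.4,160,77.2),(589.4,164.4,46,77.2))"
```

```text
pose [594.4  96.8 169.9] closing yaw 77.07 t 9.125 j [ 0.16  0.28  0.01  1.31 -0.    0.39] F [ 0.74 -0.75  0.07] open 0.7521181573125472
(589.4, 164.4, 160, 77.2) [-0.     0.    -0.001] [0.133 0.432 0.066]
(589.4, 164.4, 46, 77.2) [-0.     0.    -0.001] [0.133 0.432 0.826]
```

Call:
move_arm(deltas="0 0 0 0.133 0.432 0.06 0.75; 0 0 0 0.133 0.432 0.06 0.75; 0 0 0 0.133 0.432 0.4 0.75; 0 0 0 0.133 0.432 0.7 0.75; 0 0 0 0.133 0.432 0.82 0.75; 0 0 0 0.133 0.432 0.82 0.75; 0 0 0 0.133 0.432 0.82 0.75; 0 0 0 0.133 0.432 0.82 0; 0 0 0 0.133 0.432 0.82 0; 0 0 0 0.133 0.432 0.82 0; 0 0 0 0.133 0.432 0.82 0", force=20)

```text
t: 10.5
ee_pos: [0.5906, 0.1658, 0.0485]
tool_rot: [0.35, 3.118, -0.0]
ft_force: [0.8, -3.6, 5.9]
opening: 0.508
grip_force: 22.2
```

```bash
python3 -c "
from h import *
deltas((589.4,164.4,46,77.2))"
```

```text
pose [590.6 165.8  48.5] closing yaw 77.18 t 10.5 j [ 0.27  0.34 -0.17  1.06 -0.    0.5 ] F [ 0.81 -3.63  5.94] open 0.5077734063530969
(589.4, 164.4, 46, 77.2) [ 0.     0.002 -0.   ] [ 0.006 -0.011  0.017]
```

Call:
move_arm(deltas="0 0 0.1 0 0 0 0; 0 0 0.2 0 0 0 0; 0 0 0.3 0 0 0 0; 0 0 0.4 0 0 0 0; 0 0 0.5 0 0 0 0; 0 0 0.6 0 0 0 0; 0 0 0.7 0 0 0 0; 0 0 0.72 0 0 0 0; 0 0 0.72 0 0 0 0; 0 0 0.72 0 0 0 0")

```text
t: 11.75
ee_pos: [0.5894, 0.1656, 0.0468]
tool_rot: [1.966, 2.449, -0.001]
ft_force: [1.4, -5.1, -0.7]
opening: 0.506
grip_force: 21.6
```

Call:
move_arm(deltas="0 0 0 0 0 0 0.75; 0 0 0 0 0 0 0.75; 0 0 0 0 0 0 0.75; 0 0 0 0 0 -0.4 0.75; 0 0 0 0 0 -0.8 0.75; 0 0 0 0 0 -0.8 0.75")

```text
t: 12.5
ee_pos: [0.5917, 0.1671, 0.1729]
tool_rot: [1.964, 2.445, 0.013]
ft_force: [0.4, -0.1, -0.7]
opening: 0.752
grip_force: 0.0
```

Run:
```python
from h import *
deltas((422.6,238.3,165,77.2))
f=grab_frame('scene');W=cloud(f);h,s,v=cv2.split(hsv(f));z=W[...,2]
X,Y=W[...,0],W[...,1]
d=(z>.02)&(z<.06)&(h>8)&(h<25)&(abs(X-.506)<.12)&(abs(Y-.2)<.1);print('deck',rect(W[d]),plane(W[d]))
for n,c in(('A',(.4226,.2383)),('C',(.5894,.1644))):
    q=(np.hypot(X-c[0],Y-c[1])<.021)&(z>.066)&(z<.09);print(n,q.sum(),plane(W[q])[2:],np.mean(W[q],0))
    w=q&(s<70)&(v>150);print(w.sum(),np.mean(W[w],0),rect(W[w]) if w.sum()>4 else '')
cv2.imwrite('pics/s3.png',cv2.resize(f['image'][190:330,320:480],None,fx=3,fy=3))
```

```text
pose [591.7 167.1 172.9] closing yaw 12.43 t 12.5 j [0.28 0.29 0.04 1.31 0.   1.63] F [ 0.42 -0.15 -0.73] open 0.7522941159729553
(422.6, 238.3, 165, 77.2) [ 0.006  0.003 -0.72 ] [ 0.706 -0.999  0.044]
deck (array([503.1, 221.6]), array([205.6, 191.5]), 9.67) (array([ 0.0008574 , -0.00202447]), array([0.51662214, 0.21263109]), np.float64(0.040479331342211614), np.float64(0.0013669663345336573))
A 293 (np.float64(0.08001168163596886), np.float64(0.0015695971794776004)) [0.42593744 0.24002377 0.07866857]
0 [nan nan nan] 
C 317 (np.float64(0.07644577669901376), np.float64(0.0011859792126316024)) [0.5910193  0.16498181 0.07594063]
16 [0.57948832 0.16083049 0.07751084] (array([580.2, 161.1]), array([17.5,  2.1]), 23.42)
  return _methods._mean(a, axis=axis, dtype=dtype,
  ret = um.true_divide(
```

View pics/s3.png

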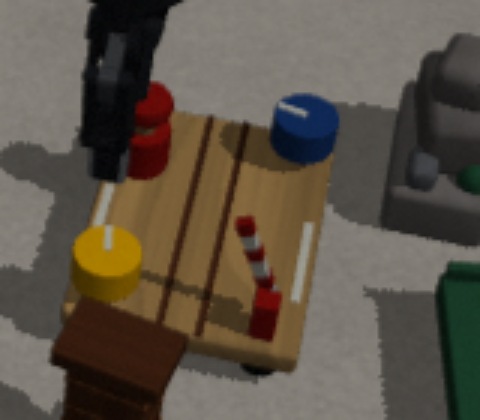

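Picture: the yellow pointer has turned about 69° clockwise. Its top is now 36 mm above the deck, which is the level height. Blue is next.

Call:
move_arm(deltas="0 0 -0.1 0.2 -0.3 0 0.75; 0 0 -0.2 0.4 -0.6 0 0.75; 0 0 -0.3 0.6 -0.85 0 0.75; 0 0 -0.4 0.7 -1 0 0.75; 0 0 -0.5 0.7 -1 0 0.75; 0 0 -0.6 0.7 -1 0 0.75; 0 0 -0.7 0.7 -1 0 0.75; 0 0 -0.72 0.7 -1 0 0.75; 0 0 -0.72 0.7 -1 0 0.75")

```text
t: 13.68
ee_pos: [0.4197, 0.2362, 0.166]
tool_rot: [-0.353, -3.12, 0.001]
ft_force: [-0.1, 0.9, -0.4]
opening: 0.749
grip_force: 0.0
```

Run:
```python
from h import *
f=grab_frame('top');W=cloud(f);h,s,v=cv2.split(hsv(f));z=W[...,2]
d=inbox((z>.02)&(z<.06)&(h>8)&(h<25),(200,210,300,335));print('deck',rect(W[d]),plane(W[d])[0])
deltas((422.6,238.3,48,77.2))
```

```text
deck (array([506. , 201.9]), array([199.7, 150.1]), 11.18) [ 0.00055526 -0.00039224]
pose [419.8 236.3 166.2] closing yaw 77.1 t 13.725 j [ 0.51  0.05 -0.26  1.26  0.    0.74] F [-0.27 -0.52 -0.28] open 0.7499948360479599
(422.6, 238.3, 48, 77.2) [-0.    -0.001 -0.001] [-0.016  0.018  0.788]
```

Call:
move_arm(deltas="0 0 0 -0.016 0.018 0.3 0.75; 0 0 0 -0.016 0.018 0.6 0.75; 0 0 0 -0.016 0.018 0.785 0.75; 0 0 0 -0.016 0.018 0.785 0.75; 0 0 0 -0.016 0.018 0.785 0.75; 0 0 0 -0.016 0.018 0.785 0; 0 0 0 -0.016 0.018 0.785 0; 0 0 0 -0.016 0.018 0.785 0; 0 0 0 -0.016 0.018 0.785 0")

```text
t: 14.85
ee_pos: [0.4235, 0.239, 0.0497]
tool_rot: [0.35, 3.121, 0.002]
ft_force: [-0.5, 0.5, 4.9]
opening: 0.508
grip_force: 23.2
```

Call:
move_arm(deltas="0 0 0.1 0 0 0 0; 0 0 0.2 0 0 0 0; 0 0 0.3 0 0 0 0; 0 0 0.4 0 0 0 0; 0 0 0.5 0 0 0 0; 0 0 0.6 0 0 0 0; 0 0 0.7 0 0 0 0; 0 0 0.71 0 0 0 0; 0 0 0.71 0 0 0 0; 0 0 0.71 0 0 0 0")

```text
t: 16.1
ee_pos: [0.4229, 0.2382, 0.0487]
tool_rot: [1.948, 2.465, -0.001]
ft_force: [2.2, -1.2, -6.9]
opening: 0.506
grip_force: 22.2
```

Call:
move_arm(deltas="0 0 0 0 0 0 0.75; 0 0 0 0 0 0 0.75; 0 0 0 0 0 0 0.75; 0 0 0 0 0 -0.4 0.75; 0 0 0 0 0 -0.8 0.75; 0 0 0 0 0 -0.8 0.75")

```text
t: 16.85
ee_pos: [0.4254, 0.24, 0.1744]
tool_rot: [1.947, 2.462, 0.014]
ft_force: [-0.4, 0.1, -0.4]
opening: 0.749
grip_force: 0.0
```

```bash
cat > lev.py <<'E'
from h import *
for cam in('scene','top'):
    f=grab_frame(cam);W=cloud(f);h,s,v=cv2.split(hsv(f));z=W[...,2];X,Y=W[...,0],W[...,1]
    d=(z>.025)&(z<.055)&(h>8)&(h<25)&(abs(X-.506)<.105)&(abs(Y-.2)<.09);print(cam,'deck',rect(W[d]),plane(W[d]))
    for n,c in(('A',(.4226,.2383)),('C',(.5894,.1644))):
        q=(np.hypot(X-c[0],Y-c[1])<.019)&(z>.066)&(z<.09)
        if q.sum()<50: continue
        w=q&(s<70)&(v>150);g=np.mean(W[w],0)-np.r_[c,0] if w.any() else [0,0]
        print(n,q.sum(),np.round(np.median(W[q],0)*1000,1),'ptr',w.sum(),np.degrees(np.arctan2(g[1],g[0])))
deltas((474.6,141.5,165,12))
E
python3 lev.py
```

```text
scene deck (array([506.8, 201.6]), array([202.2, 150.1]), 10.75) (array([-0.00090485, -0.00142978]), array([0.51442225, 0.21265082]), np.float64(0.0405084166052858), np.float64(0.0013108112057110704))
A 194 [422.9 238.5  76.7] ptr 0 0.0
C 247 [590.2 164.5  76.6] ptr 10 -160.0386999505672
top deck (array([506.8, 203. ]), array([200.9, 150.5]), 10.71) (array([-8.28131342e-04,  1.76069610e-05]), array([0.5049553 , 0.20288263]), np.float64(0.03938781169967283), np.float64(0.0012586044246670463))
A 345 [422.3 238.3  75.8] ptr 35 -159.1570491359816
C 302 [589.4 164.4  75.5] ptr 19 -160.6198177801459
pose [423.4 238.9 169.8] closing yaw 13.32 t 16.95 j [ 0.51  0.06 -0.25  1.26  0.    1.85] F [-0.35 -0.7  -0.64] open 0.7500357363253168
(474.6, 141.5, 165, 12) [ 0.001 -0.     0.015] [-0.71   0.183  0.032]
```

Both knobs measure level: their tops are 36 mm above the deck and both pointers sit at about 2.98 rad. The deck tilt is below 0.002 rad. Next is the press.

Call:
move_arm(deltas="0 0 0.015 -0.35 0.09 0 0; 0 0 0.015 -0.71 0.183 0.03 0; 0 0 0.015 -0.71 0.183 0.03 0; 0 0 0.015 -0.71 0.183 0.03 0; 0 0 0.015 -0.71 0.183 0.25 0; 0 0 0.015 -0.71 0.183 0.4 0; 0 0 0.015 -0.71 0.183 0.4 0; 0 0 0.015 -0.71 0.183 0.4 0")

```text
t: 17.95
ee_pos: [0.4742, 0.142, 0.1097]
tool_rot: [1.976, 2.442, 0.001]
ft_force: [0.5, -0.3, 0.4]
opening: -0.001
grip_force: 0.0
```

```bash
python3 lev.py|tail -2;python3 -c "
from h import *
deltas((474.3,141.3,88,12),(474.3,141.3,84,12))"
```

```text
pose [474.8 141.8 110.2] closing yaw 12.0 t 18.05 j [ 0.29  0.1  -0.34  1.13  0.    1.65] F [-0.24 -0.42  0.52] open 0.0013718362562685333
(474.6, 141.5, 165, 12) [ 0.001 -0.     0.   ] [-0.002 -0.001 -0.365]
pose [474.8 141.8 110.2] closing yaw 12.0 t 18.05 j [ 0.29  0.1  -0.34  1.13  0.    1.65] F [-0.24 -0.42  0.52] open 0.0013718362562685333
(474.3, 141.3, 88, 12) [ 0.001 -0.     0.   ] [-0.003 -0.004  0.148]
(474.3, 141.3, 84, 12) [ 0.001 -0.     0.   ] [-0.003 -0.004  0.175]
  return _methods._mean(a, axis=axis, dtype=dtype,
  ret = um.true_divide(
  ret = _var(a, axis=axis, dtype=dtype, out=out, ddof=ddof,
  arrmean = um.true_divide(arrmean, div, out=arrmean,
  ret = ret.dtype.type(ret / rcount)
```

Call:
move_arm(deltas="0 0 0 -0.003 -0.004 0.05 0; 0 0 0 -0.003 -0.004 0.08 0; 0 0 0 -0.003 -0.004 0.11 0; 0 0 0 -0.003 -0.004 0.135 0; 0 0 0 -0.003 -0.004 0.155 0; 0 0 0 -0.003 -0.004 0.165 0; 0 0 0 -0.003 -0.004 0.165 0; 0 0 0 -0.003 -0.004 0.165 0")

```text
t: 19.05
ee_pos: [0.475, 0.1408, 0.089]
tool_rot: [1.976, 2.438, 0.007]
ft_force: [-9.8, -3.1, 35.0]
opening: 0.0
grip_force: 18.1
```

Call:
move_arm(deltas="0 0 0 0 0 -0.012 0; 0 0 0 0 0 -0.012 0; 0 0 0 0 0 -0.012 0; 0 0 0 0 0 -0.012 0")

```text
t: 19.55
ee_pos: [0.4748, 0.1409, 0.0893]
tool_rot: [1.977, 2.439, 0.005]
ft_force: [-5.0, -2.2, 23.8]
opening: -0.001
grip_force: 12.2
```

```bash
python3 lev.py 2>/dev/null; python3 -c "
from h import *
f=grab_frame('scene');cv2.imwrite('pics/s4.png',cv2.resize(f['image'][190:330,320:480],None,fx=3,fy=3))"
```

```text
scene deck (array([506.1, 201.4]), array([203.3, 150.2]), 10.83) (array([-0.00076525,  0.00103556]), array([0.51139751, 0.21351344]), np.float64(0.04047274577120435), np.float64(0.0013242399483588201))
A 207 [423.6 238.7  76.9] ptr 1 -160.4665249247805
C 246 [589.  164.5  76.5] ptr 7 -158.86188139318492
top deck (array([0., 0.]), array([0., 0.]), 0.0) (array([0., 0.]), array([nan, nan]), np.float64(0.0), np.float64(nan))
pose [474.8 140.8  89.3] closing yaw 11.94 t 19.65 j [ 0.29  0.11 -0.38  1.08  0.    1.65] F [-6.28 -2.   23.82] open 0.0013489986816514424
(474.6, 141.5, 165, 12) [ 0.003 -0.    -0.001] [ 0.005  0.002 -0.505]
```

View pics/s4.png

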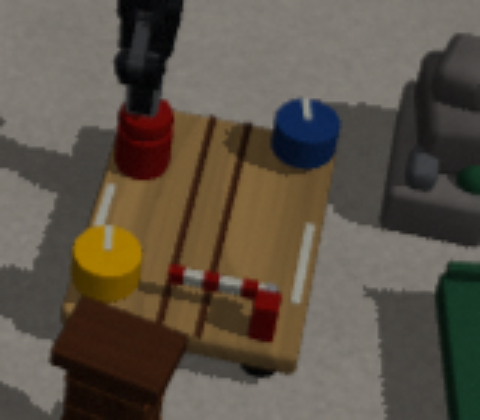

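The gate bar lies across the rails and the deck is still level, so the press is fully down. I'll lift off now.

Call:
move_arm(deltas="0 0 0 0 0 -0.04 0; 0 0 0 0 0 -0.1 0; 0 0 0 0 0 -0.4 0; 0 0 0 0 0 -0.8 0; 0 0 0 0.6 0 -0.9 0; 0 0 0 1 0 -0.9 0; 0 0 0 1 0 -0.9 0; 0 0 0 1 0 -0.9 0")

```text
t: 20.7
ee_pos: [0.4418, 0.2886, 0.2202]
tool_rot: [-1.974, -2.443, 0.003]
ft_force: [0.3, -0.8, 0.4]
opening: -0.006
grip_force: 0.0
```

```bash
python3 lev.py 2>/dev/null
python3 - <<'E'
from h import *
f=grab_frame('top');W=cloud(f);h,s,v=cv2.split(hsv(f));z=W[...,2]
m=(h>60)&(h<95)&(s>100)&(z>.03)&(z<.08)&(abs(W[...,0]-.54)<.1)&(abs(W[...,1]+.196)<.06)
print('car',rect(W[m]),np.median(W[m],0))
m=((h<6)|(h>174))&(s>180)&(np.hypot(W[...,0]-.4743,W[...,1]-.1413)<.014);print('press',np.median(W[m],0),m.sum())
E
```

```text
scene deck (array([506.7, 201.4]), array([202.9, 150.6]), 10.74) (array([ 0.00012272, -0.00121648]), array([0.51484567, 0.21250288]), np.float64(0.040456229605985335), np.float64(0.0013216193455938385))
A 200 [423.2 238.3  76.7] ptr 2 -162.0279538255044
C 249 [590.3 164.6  76.5] ptr 11 -160.44925922339633
top deck (array([506.5, 202.8]), array([200.3, 150.3]), 10.67) (array([-0.00029627,  0.00032671]), array([0.50445022, 0.20327178]), np.float64(0.03937973329813915), np.float64(0.0012666554267338705))
A 342 [422.4 238.   75.7] ptr 34 -158.35159380975912
C 299 [589.  164.4  75.6] ptr 19 -160.6738267277101
pose [442.3 286.8 220.4] closing yaw 11.98 t 20.8 j [ 0.58  0.13 -0.06  1.38 -0.    1.94] F [-0.81 -0.43  0.02] open 0.0021297117333731203
(474.6, 141.5, 165, 12) [-0.001  0.001 -0.   ] [-0.992  0.01   0.371]
car (array([ 539. , -196.8]), array([110. ,  44.7]), -13.12) [ 0.538442   -0.19595393  0.04374919]
press [0.47422081 0.14128698 0.10024647] 185
```

```bash
python3 -c "
from rig import *
print(hand_in())"
```

```text
the job is handed in; nothing more can be done
None
```

I handed the job in; the rig returned no verdict, but my last measurements showed the flatcar centred on the siding, both screw feet set and the toy level, and the press up again after a full push that brought the gate down.

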